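Take the slim punch out of the lever arch file

TASK

I need the slim hole punch that is kept on the rings of the open lever arch file: lift the lever until the rings spring fully open, take the punch up off the two posts and lay it flat, right way up, on the floor of the open desk tray without dropping it, then press the lever down again until the rings are fully shut. Do not bump the desk lamp whose head hangs over the lever, and do not disturb the mug, the stapler and the roll of tape.

Things in the scene. Friction and masses are not known exactly. Their poses are not given: they have to be found in the camera images.
- file: Grey lever arch file lying open on the desk, fixed, 318 mm along its x, covers 3 mm thick. Origin: desk level, midway between its two steel posts (7 mm thick, at x +-40, y 0, tops 44 mm up). In y: back cover -195 to +90 mm, spine to +166, front cover to +452. White pages, fixed, top 15 mm up, cover y -193 to +12, x +-148 mm. Lever and rings stand on the back cover at y +28 to +76.
- lever_hinge (a point): Middle of the lever's level axle (along the file's y), at x -20, y +65 mm of the file, 38 mm above the desk, in a steel bracket 22 x 19 mm, 43 mm tall.
- lever (a joint): Lever angle. 0: lies level toward the file's +x, rings shut. Grows as its end is lifted, up and back toward the file's -x; stop at 0.95 rad, rings open. Strip 12 mm wide, 4 mm thick. A spring with its dead point at 0.2 rad: below, the lever snaps down to 0 by itself, above, up to 0.95. At the pad some 4 N lift it from shut; pressing down takes about 10 N at first, then less.
- lever_pad (a point): Centre of the black thumb pad at the lever's end (26 mm along the lever, 22 mm wide, 7 mm thick), 95 mm from the axle. When shut: at x +75, y +65 mm of the file, 38 mm above the desk, 33 mm above what lies below. Its x axis points along the lever away from the axle, its z axis out of the upper face.
- rings (a joint): Angle of the two 6 mm wire ring arches, at x +-40 mm of the file, that turn together about an axle along the file's x at y +34 mm, 13 mm up. 0: shut, each arch ends on its post's top (highest point 56 mm above the desk). About 0.84 rad: fully open, arches swung to y above +28 mm, under 65 mm high. Driven by the lever only.
- punch: Slim hole punch, 0.11 to 0.23 kg: steel bar 130 x 32 x 10 mm (x, y, z), two 15 mm holes at x +-40 mm that the posts pass through, and on its middle a black block 46 x 26 mm, 10 to 22 mm up, to grip across y. Origin: centre of the underside; z up. Starts on the pages, underside 15 mm above the desk, along the file's x, held by posts and shut rings. Must rise 30 mm to clear the posts.
- tray: Grey open desk tray, fixed, 220 x 160 mm outside (x, y), 25 mm high, walls and floor 4 mm thick. Origin: centre of its underside.
- lamp: Desk lamp, fixed. Origin: on the desk under the middle of its flat head (80 x 160 mm in x, y, from 238 to 254 mm up). Foot (120 mm disc) and 16 mm pole at x +160, y +115 mm, 16 mm bar from pole to head. The head's edge toward the file's -x is some 45 mm short of the shut lever's pad: no room for an upright tool; one leaning back 30 to 40 degrees toward the file's -x fits.
- mug: White mug, 80 mm wide, 90 mm tall, loose; bystander. Origin: centre of its underside.
- stapler: Stapler 150 x 34 x 40 mm, loose, on the file's front cover; bystander. Origin: centre of its underside.
- tape: Roll of tape, 68 mm across, 19 mm high, loose, flat on the pages; bystander. Origin: centre of its underside.

How it is judged (in metres and radians):
On the way, in this order (a step that is already met when the one before it is completed fails the run):
1. the lever is lifted and the rings are fully open (value of joint lever above 0.85 rad and value of joint rings above 0.6 rad), for 0.2 s.
2. the punch lies flat and released on the tray's floor (x of punch in the frame of tray between -0.085 and 0.085 m and y of punch in the frame of tray between -0.07 and 0.07 m and z of punch in the frame of tray below 0.012 m and angle between punch's own z axis and vertical below 0.12 rad and linear speed of punch below 0.03 m/s and contact force between the fingers and punch below 0.1 N), for 0.2 s.
3. the lever is down and the rings are shut (value of joint each of lever, rings below 0.06 rad), for 0.2 s.
At the end, for the whole second after the job is handed in: The punch lies still and released on the tray's floor, right way up and flat within 0.12 rad, its underside less than 12 mm above the tray's underside; the lever is down and the rings are shut, both within 0.06 rad of 0; mug, stapler and tape are within 30 mm of where they stood (all of step 2 and all of step 3 and distance of each of mug, stapler, tape from where it was at the start of the episode below 0.03 m); the robot touches nothing.
It fails at once if the mug is moved more than 30 mm (distance of mug from where it was at the start of the episode above 0.03 m).
It fails at once if the stapler is moved more than 30 mm (distance of stapler from where it was at the start of the episode above 0.03 m).
It fails at once if the tape is moved more than 30 mm (distance of tape from where it was at the start of the episode above 0.03 m).
It fails at once if the lamp is bumped with more than 5 N (contact force between any of the arm, the fingers, punch and lamp above 5 N).
It fails at once if the punch is dropped or thrown (moves faster than 0.8 m/s with no finger on it) (linear speed of punch above 0.8 m/s and contact force between the fingers and punch below 0.1 N).
It also fails if it takes over 67 s, if anything falls off the work surface, if the arm or the gripper's body presses on something with over 40 N, if the wrist force passes 120 N, or if a joint passes its speed limit or range.

ROBOT

A 6-joint arm with a two-finger parallel gripper is mounted at the origin on the work surface. World frame = base frame: x ahead of the robot, y to its left, z up, the work surface at z = 0. Lengths are in mm, angles in rad, forces in N, time in s.
With the tool pointing down it reaches from about 300 to 775 mm from the base axis. Payload 14.6 kg.
Tool frame: the origin (TCP) lies midway between the tips of the shut fingers; the grasp point (between the pads) lies behind it (manip.grip_depth is the z of the grasp point in the tool frame, in mm); z points along the fingers, y is the line along which they close (so a half turn about z gives the same grasp; the last joint's range is limited). The gripper opens to 94 mm and grips with 3 to 60 N. Pads are 16 mm wide; open, the fingers measure 119 mm over their backs; the gripper's body (75 mm by 177 mm) begins 78 mm behind the grasp point.
Start: joints at [1.231, 0.3, 1.521, -0, 1.321, -0.067], TCP at [148.184, 529.652, 205.446] pointing down, gripper open.
Joint ranges: [-3.03, 3.03], [-0.79, 2.21], [0.23, 2.52], [-1.04, 4.18], [0, 3.07], [-2.55, 2.55]. Speed limits (rad/s): [2.22, 2.22, 2.57, 3.14, 3.14, 3.14].

INTERFACE

Orientations are given as [roll, pitch, yaw] about the fixed x, y, z axes, in that order (R = Rz(yaw) Ry(pitch) Rx(roll)).
In Python, from cell import manip gives the robot as it stands.
- The arm moves only by the shell command python3 nudge.py [OPENING] [FORCE], which reads ROWS from standard input. ROWS is a JSON list of rows, 1 to 5 of them, each of 6 numbers: dx, dy, dz in units of 5 mm, then a rotation vector rx, ry, rz in units of 0.2 rad; each row is the pose to reach, as a shift and turn from the pose commanded when the command began, along the tool's axes at that moment; what a row does not reach only later rows make up. A row lasts 1/10 s, in which the tool goes at most 50 mm and 0.15 rad, less where a joint would pass 70% of its speed; a pose out of reach is approached as far as the arm can. OPENING is the finger opening in mm, set as the command begins (- or left out keeps the last). The fingers move at their own pace and stop on an object; FORCE is the grip in N (left out, the last holds). Time passes only in rows, so rows that do not move let the fingers close. It prints the time, the measured TCP pose, the force, the opening and the grip force at its end. Input that does not fit is refused with a message, and nothing moves.
- manip.read_state(): the state, without advancing time (a new reading comes with each control period).
- manip.camera(name): name is "side" or "top"; returns (picture, depth): 480x640x3 uint8, red, green, blue; 480x640 float32, mm along the optical axis (not along the pixel's ray), 0 where there is no reading.
- manip.camera_info(name): a dict with "K" (3x3 intrinsics, pixels), "rvec" (rotation vector, rad) and "tvec" (3), from world to camera coordinates, as OpenCV has them. Camera axes: x right, y down, z forward; pixel columns grow to the right and rows downward; lengths in mm; the calibration is good to about 2 mm. A picture is of the moment at which its call begins. camera_info takes no time and is no camera call.
- manip.sign_off(): hands the job in; it is judged then, once.
The state is a dict: "clock": time; "joints": joint angles; "qd": joint speeds; "effort": joint torques, N m; "eef_pos": TCP position; "eef_rot": TCP orientation; "wrist_force": force on the tool from outside, world axes, zero at the start; "moment": the same for the moment, N m; "finger_gap": finger opening in mm; "finger_force": force on a finger pad.
Only numpy, scipy, OpenCV 4.12 (cv2) and the standard library are available. Lean on these libraries where they do the work, as an engineer would, in place of code of your own. Each camera call takes 0.05 s, during which the arm holds its last target. There are 200 camera calls.

## Working session

There is one attempt and no reset: what is moved stays moved. The work goes in short steps, Python scripts to look and compute and a shell command to move; the robot and the scene stay as the last step left them, time stands still between calls to the robot, and variables do not carry over. Pictures are saved under pics/ and viewed, at most 10 in all, crops included, and the job is handed in when it is done.

```bash
ls; mkdir -p pics; python3 - <<'E'
from cell import manip
import cv2,numpy as np
for n in ("top","side"):
    p,d=manip.camera(n); cv2.imwrite(f"pics/{n}0.png",p[:,:,::-1]); np.save(f"pics/{n}0.npy",d)
    i=manip.camera_info(n); print(n,i)
print(manip.grip_depth, manip.read_state())
E
```

```text
cell.py
nudge.py
pics
top {'K': array([[541.5015557 ,   0.        , 316.29745965],
       [  0.        , 541.5015557 , 246.93208254],
       [  0.        ,   0.        ,   1.        ]]), 'rvec': array([ 2.12321082, -2.16133072,  0.15644415]), 'tvec': array([  51.91351446,  603.64261072, 1194.98942321])}
side {'K': array([[554.13756101,   0.        , 322.78713347],
       [  0.        , 554.13756101, 244.40011794],
       [  0.        ,   0.        ,   1.        ]]), 'rvec': array([ 2.09243031, -0.21740405,  0.15303133]), 'tvec': array([-590.77284069,  117.71141578, 1229.20662959])}
-18.8 {'clock': 0.1, 'joints': array([ 1.23143692e+00,  3.00413307e-01,  1.52147922e+00,  3.27295458e-05,
        1.32065721e+00, -6.66020742e-02]), 'qd': array([ 0.00139538, -0.00214759, -0.00206252, -0.00106621, -0.00147825,
       -0.00020821]), 'effort': array([-2.20247862e-04, -5.32645261e+01, -3.53285587e+01,  7.09613808e-02,
        2.35044491e-02, -3.09613677e-05]), 'eef_pos': array([148.08981102, 529.47280601, 204.96110942]), 'eef_rot': array([-3.14063980e+00, -9.53295594e-05,  2.86882716e+00]), 'wrist_force': array([-0.0468717 , -0.26089248, -0.32228569]), 'moment': array([-0.0545956 ,  0.06479171,  0.03301998]), 'finger_force': 0.0, 'finger_gap': 93.73315996869628}
```
View pics/top0.png

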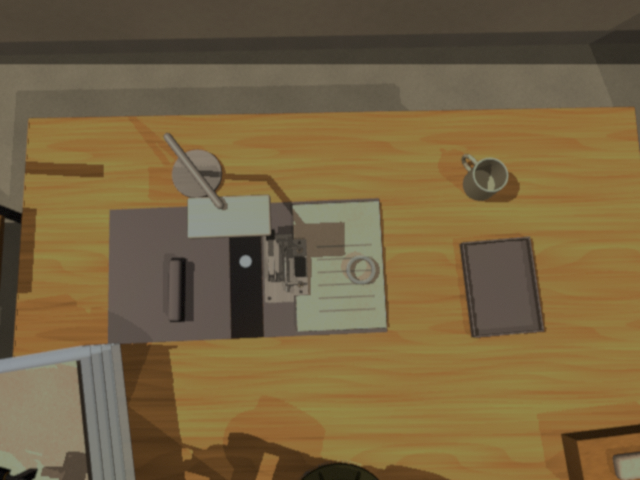

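View pics/side0.png

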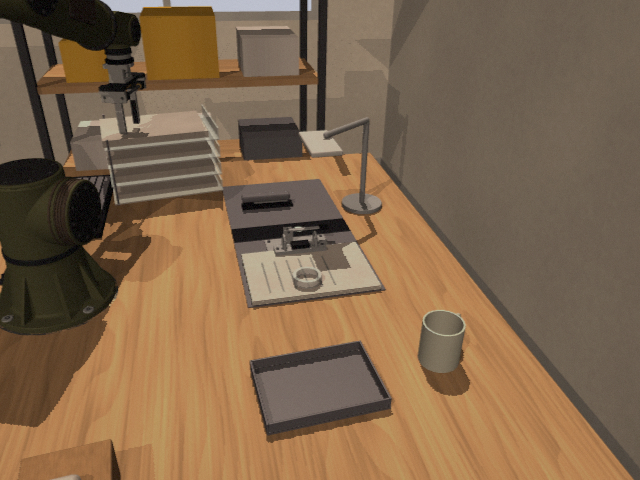

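The top view shows the file with its pages at (296–387, 201–331), the lever and punch at about (265–310, 235–300), the tape at (362,270), the tray at (502,287), the mug at (487,177) and the lamp head at (229,217). The file's +x points up in the image, which is world +x.

```bash
cat > h.py <<'E'
from cell import manip
import cv2,numpy as np
from scipy.spatial.transform import Rotation as R
def cam(n):
    i=manip.camera_info(n); return i["K"],cv2.Rodrigues(i["rvec"])[0],i["tvec"]
def ray(n,u,v,z):            # world point on pixel ray at height z
    K,Rm,t=cam(n); c=-Rm.T@t; d=Rm.T@np.linalg.inv(K)@[u,v,1]; return c+d*(z-c[2])/d[2]
def world(n,d):              # HxWx3 world points from depth
    K,Rm,t=cam(n); v,u=np.mgrid[:480,:640]
    p=np.stack([u,v,np.ones_like(u)],-1)@np.linalg.inv(K).T*d[...,None]
    return (p-t)@Rm
def proj(n,P):
    i=manip.camera_info(n); return cv2.projectPoints(np.float64(P).reshape(-1,1,3),i["rvec"],i["tvec"],i["K"],None)[0].reshape(-1,2)
def snap(name,tag,box,s):
    p,d=manip.camera(name); x0,y0,x1,y1=box
    cv2.imwrite(f"pics/{tag}.png",cv2.resize(p[y0:y1,x0:x1,::-1],None,fx=s,fy=s,interpolation=cv2.INTER_CUBIC)); return p,d
E
python3 - <<'E'
from h import *
p=cv2.imread("pics/top0.png"); d=np.load("pics/top0.npy"); W=world("top",d)
print("desk z",W[400,250],W[380,450])
# file outer corners
for nm,u,v,z in [("back-left",387,329,15),("",381,201,15),("",298,331,15),("",296,205,15),("fc",108,209,3),("fc",111,344,3)]:
    print(nm,ray("top",u,v,z).round(1), W[v,u].round(1))
def rect(mask,nm):
    P=W[mask][:,:2].astype(np.float32); print(nm,mask.sum(),cv2.minAreaRect(P),P.mean(0))
z=W[...,2]; v,u=np.mgrid[:480,:640]
box=lambda a,b,c,e:(u>a)&(u<c)&(v>b)&(v<e)&(d>0)
rect(box(180,190,280,245)&(abs(z-254)<5),"lamp head")
rect(box(450,225,560,345)&(z>15)&(z<35),"tray")
g=box(450,140,520,210)&(z>80)&(z<97); rect(g,"mug top")
rect(box(340,250,385,290)&(z>28)&(z<42),"tape")
rect(box(150,250,200,330)&(z>25)&(z<60),"stapler")
rect(box(290,195,392,335)&(z>9)&(z<20),"pages")
rect(box(265,235,320,305)&(z>30),"mech")
c=p[225:310,255:335]; 
cv2.imwrite("pics/c1.png",cv2.resize(c,None,fx=7,fy=7,interpolation=cv2.INTER_CUBIC))
c=cv2.imread("pics/side0.png")[200:310,225:385]
cv2.imwrite("pics/c2.png",cv2.resize(c,None,fx=5,fy=5,interpolation=cv2.INTER_CUBIC))
E
```

```text
desk z [262.03475401 197.72303989   6.16617816] [ 297.66158422 -259.86157992   -2.89236543]
back-left [ 415.8 -117.6   15. ] [ 415.7 -119.7   -1.9]
 [ 716.5 -114.4   15. ] [ 719.5 -115.9    2.5]
 [414.8  86.6  15. ] [414.8  87.    4.4]
 [710.6  87.7  15. ] [711.4  87.8  11.3]
fc [711.9 539.2   3. ] [713.4 541.9  -3.8]
fc [392.6 519.6   3. ] [393.4 506.4  37.7]
lamp head 3204 ((637.7432861328125, 207.36045837402344), (80.66145324707031, 158.8524932861328), 1.1522719860076904) [635.97955 206.42491]
tray 842 ((510.2636413574219, -384.93701171875), (220.19627380371094, 163.66094970703125), 3.826937198638916) [ 511.8201  -387.68555]
mug top 294 ((757.1018676757812, -352.0149841308594), (78.30447387695312, 81.29724884033203), 84.67640686035156) [ 757.88416 -352.54944]
tape 315 ((553.34765625, -59.634971618652344), (66.99711608886719, 65.18235778808594), 88.0906982421875) [553.56775  -60.176235]
stapler 806 ((513.93212890625, 366.9178161621094), (139.53973388671875, 29.495346069335938), 0.5679851174354553) [512.7409 364.9771]
pages 9785 ((563.9034423828125, -5.5875396728515625), (309.76019287109375, 216.15753173828125), 1.0525628328323364) [564.417    -13.524885]
mech 609 ((565.6068115234375, 113.09902954101562), (92.69513702392578, 132.37954711914062), 87.91027069091797) [572.9878  110.93027]
```

View pics/c1.png

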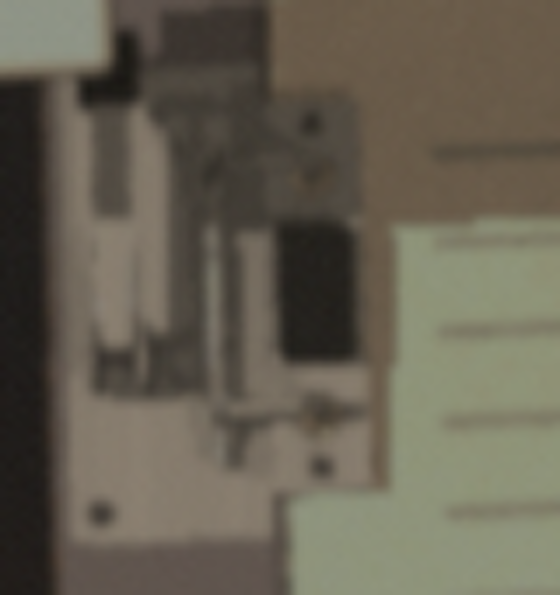

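View pics/c2.png

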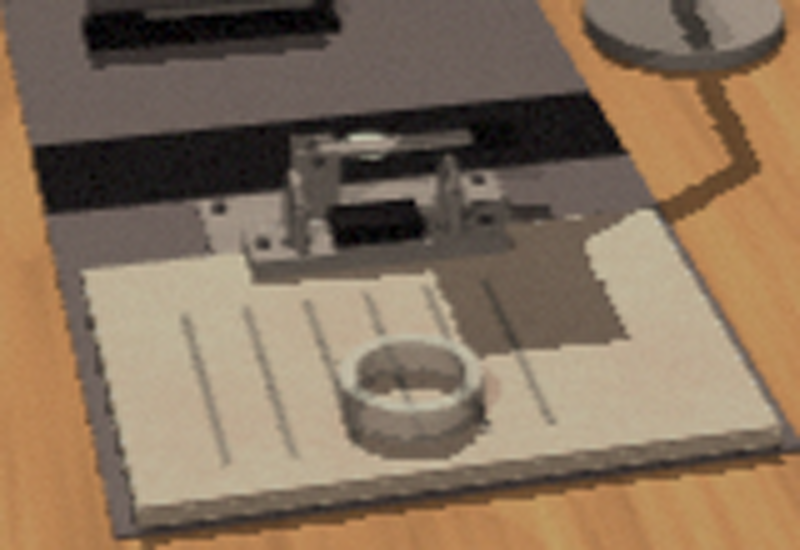

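```bash
python3 - <<'E'
from h import *
from scipy.optimize import least_squares
T=lambda x,y:(255+x/7-.43,225+y/7-.43); S=lambda x,y:(225+x/5-.4,200+y/5-.4)
# (cam, pixel, file point)
o=[("top",(386.5,329),(-148,-193,15)),("top",(381,201.5),(148,-193,15)),
("top",T(280,222),(23,13,37)),("top",T(355,222),(23,-13,37)),("top",T(280,360),(-23,13,37)),("top",T(357,358),(-23,-13,37)),
("top",T(95,105),(62,71+5,41.5)),
("side",S(138,515),(-148,-193,15)),("side",S(780,435),(148,-193,15)),("side",S(85,268),(-148,12,15)),
("side",S(328,205),(-23,13,37)),("side",S(416,201),(23,13,37)),
("top",(111,343.5),(-159,452,3)),("top",(108,209),(159,452,3))]
def res(q,raw=0):
    r=[]
    c,s=np.cos(q[2]),np.sin(q[2])
    for n,p,f in o:
        P=[q[0]+c*f[0]-s*f[1],q[1]+s*f[0]+c*f[1],f[2]]; r.append(proj(n,P)[0]-p)
    return np.ravel(r)
s=least_squares(res,[563,76,.014],loss="soft_l1"); print(s.x); print(res(s.x).reshape(-1,2).round(1))
q=s.x;c,sn=np.cos(q[2]),np.sin(q[2])
for nm,f in dict(hinge=(-20,65),pad=(75,65)).items(): print(nm,q[0]+c*f[0]-sn*f[1],q[1]+sn*f[0]+c*f[1])
print("block top z ray", ray("top",*T(318,290),37), "side",ray("side",*S(376,207),37))
for n,uv in [("pad",T(110,80)),("padnear",T(110,105)),("padL",T(80,85)),("padR",T(140,85))]: print(n,ray("top",*uv,41.5).round(1))
E
```

```text
[5.62986019e+02 7.78718906e+01 2.21269489e-02]
[[ 0.8 -1.5]
 [-1.1  0.1]
 [ 0.1 -0.4]
 [ 0.6 -0.8]
 [ 0.7 -0.2]
 [ 1.1 -0.3]
 [-1.5  0.4]
 [-1.  -0.8]
 [-0.2 -1.1]
 [-1.1  0.6]
 [-0.4  0.2]
 [-0.1 -0.8]
 [-2.9 -0.1]
 [ 2.5 -0.1]]
hinge 541.5527808683732 142.41347627306314
pad 636.5295257284907 144.515364894313
block top z ray [562.16414814  79.33442402  37.        ] side [564.21406537  84.95061596  37.        ]
pad [632.4 146.8  41.5]
padnear [624.1 146.8  41.5]
padL [630.9 156.7  41.5]
padR [630.6 136.9  41.5]
```

```bash
cat >> h.py <<'E'
PSI=.018
def rot(lean,psi=PSI):       # tool y along +y of frame psi, tool z leaning toward its +x
    s,c=np.sin(lean),np.cos(lean)
    return R.from_euler("z",psi)*R.from_matrix(np.array([[-c,0,s],[0,1,0],[-s,0,-c]]))
def now():
    s=manip.read_state(); return s["eef_pos"],R.from_euler("xyz",s["eef_rot"])
def plan(targets,start=None):  # each target (tcp, rotation): shift+turn from the one before
    p,r=start or now()
    for q,t in targets:
        q=np.array(q,float); print(np.r_[r.inv().apply(q-p).round(1),(r.inv()*t).as_rotvec().round(3)].tolist(), "len",round(np.linalg.norm(q-p))); p,r=q,t
def tcp(g,r): return np.array(g)+r.apply([0,0,18.8])   # grasp point -> tcp
E
python3 - <<'E'
from h import *
d=np.load("pics/top0.npy");W=world("top",d)
print("shelf z",W[360,115],W[420,50],W[470,100])
r=rot(.6); g=tcp([637,146,39],r); print(g)
plan([((200,470,255),now()[1]),((450,250,260),r),(g+r.apply([0,0,-110]),r),(g,r)])
E
```

```text
shelf z [356.49547767 506.57069032   9.43556232] [254.17161805 560.65074973 190.89332301] [155.96418385 467.69271139 171.49340796]
[647.61355887 146.1910647   23.48369044]
[-66.0, -43.3, -50.0, 0.0, 0.0, 0.0] len 93
[-300.0, -144.5, -4.9, -0.088, -0.596, -0.282] len 333
[-28.0, -107.3, 195.7, 0.0, 0.0, 0.0] len 225
[0.0, 0.0, 110.0, 0.0, 0.0, 0.0] len 110
```

The rows are not in the units I measure in: shifts go in units of 5 mm and turns go in units of 0.2 rad. I convert before sending: -66 mm is -13.2, -50 mm is -10.

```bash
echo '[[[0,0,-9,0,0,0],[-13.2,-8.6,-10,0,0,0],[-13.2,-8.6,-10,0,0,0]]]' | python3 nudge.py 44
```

```text
refused: ROWS must be a list of rows, each a list of 6 numbers. Nothing was moved.
```

Nothing moved. I misread the format; it is a list of rows, each a list of 6 numbers. Resending.

```bash
echo '[[0,0,-9,0,0,0],[-13.2,-8.6,-10,0,0,0],[-13.2,-8.6,-10,0,0,0]]' | python3 nudge.py 44
echo '[[-60,-29,-1,-0.44,-2.98,-1.41],[-60,-29,-1,-0.44,-2.98,-1.41],[-60,-29,-1,-0.44,-2.98,-1.41],[-60,-29,-1,-0.44,-2.98,-1.41],[-60,-29,-1,-0.44,-2.98,-1.41]]' | python3 nudge.py
python3 - <<'E'
from h import *
r=rot(.6); g=tcp([637,146,39],r); plan([((450,250,260),r),(g+r.apply([0,0,-110]),r),(g,r)])
E
```

```text
clock: 0.4
eef_pos: [201.1, 469.3, 256.2]
eef_rot: [3.141, 0.001, 2.869]
wrist_force: [0.8, -0.0, -0.3]
finger_gap: 73.5
finger_force: 0.0
clock: 0.9
eef_pos: [387.6, 303.8, 258.7]
eef_rot: [-3.14, 0.604, -3.118]
wrist_force: [1.5, 1.0, 0.3]
finger_gap: 44.0
finger_force: 0.0
[-51.0, -55.2, 33.8, 0.001, 0.004, 0.005] len 82
[-28.0, -107.3, 195.7, 0.0, 0.0, 0.0] len 225
[0.0, 0.0, 110.0, 0.0, 0.0, 0.0] len 110
```

Converted, 160 mm is 32, -145 mm is -29, 0.004 rad is 0.02.

```bash
echo '[[-10.2,-11,6.8,0,0.02,0],[-10.2,-11,6.8,0,0.02,0],[-12,-18,16,0,0.02,0],[-13.2,-24,24,0,0.02,0],[-14.4,-29,32,0,0.02,0]]' | python3 nudge.py
python3 - <<'E'
from h import *
r=rot(.6); g=tcp([637,146,39],r); plan([(g+r.apply([0,0,-110]),r),(g,r)])
E
```

```text
clock: 1.4
eef_pos: [537.2, 164.6, 171.1]
eef_rot: [3.14, 0.598, -3.125]
wrist_force: [0.4, 1.4, -0.5]
finger_gap: 43.8
finger_force: 0.0
[-7.7, -20.4, 73.9, 0.001, -0.002, -0.001] len 77
[0.0, 0.0, 110.0, 0.0, 0.0, 0.0] len 110
```

Converted, 74 mm is 14.8, 35 mm is 7.

```bash
echo '[[-1.6,-4,7,0,0,0],[-1.6,-4,14.8,0,0,0],[-1.6,-4,14.8,0,0,0],[-1.6,-4,14.8,0,0,0]]' | python3 nudge.py
python3 - <<'E'
from h import *
r=rot(.6); g=tcp([637,146,39],r); plan([(g,r)])
p,d=snap("top","c3",(240,180,320,280),6); p,d=snap("side","c4",(265,120,385,210),6)
E
```

```text
clock: 1.8
eef_pos: [584.4, 147.0, 114.4]
eef_rot: [3.141, 0.595, -3.124]
wrist_force: [0.1, -0.4, 0.7]
finger_gap: 44.0
finger_force: 0.0
[-1.4, -2.0, 110.7, 0.0, -0.005, -0.0] len 111
```

```bash
python3 -c "
import cv2,numpy as np
a=cv2.imread('pics/c3.png');b=cv2.imread('pics/c4.png');b=cv2.resize(b,None,fx=.43,fy=.43)
o=np.zeros((600,800,3),np.uint8);o[:,:480]=a;o[:b.shape[0],480:480+b.shape[1]]=b;cv2.imwrite('pics/c5.png',o)"
```

```text
(no output)
```

View pics/c5.png

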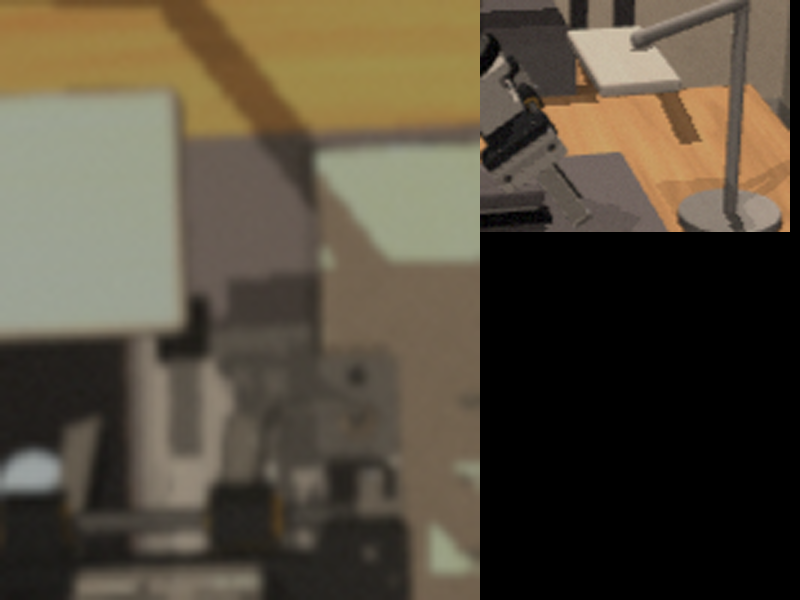

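The pad shows at crop (185,325), i.e. about pixel (271,234). The fingers straddle its line at crop x 85 and 240, and the gripper is well clear of the lamp.

```bash
echo '[[-0.2,-0.4,6,0,0,0],[-0.2,-0.4,12,0,0,0],[-0.2,-0.4,17,0,0,0],[-0.2,-0.4,21,0,-0.025,0],[-0.2,-0.4,22,0,-0.025,0]]' | python3 nudge.py
echo '[[0,0,0,0,0,0],[0,0,0,0,0,0],[0,0,0,0,0,0],[0,0,0,0,0,0],[0,0,0,0,0,0]]' | python3 nudge.py 10 25
python3 - <<'E'
from h import *
plan([(tcp([541.6+95*np.cos(t),146,38+95*np.sin(t)],rot(.6)),rot(.6)) for t in [0]])
a=tcp([636.6,146,38],rot(.6))
for t in (.1,.2,.3,.45,.6,.8,.97): plan([(a+[95*np.cos(t)-95,0,95*np.sin(t)],rot(.6+.1*t))],(a,rot(.6)))
E
```

```text
clock: 2.4
eef_pos: [647.6, 146.8, 24.6]
eef_rot: [3.141, 0.602, -3.123]
wrist_force: [-0.9, 0.2, -0.4]
finger_gap: 43.9
finger_force: 0.0
clock: 2.9
eef_pos: [647.7, 147.7, 26.1]
eef_rot: [3.139, 0.604, -3.123]
wrist_force: [-2.6, 8.2, 3.4]
finger_gap: 21.4
finger_force: 25.0
[2.4, -1.5, 2.7, 0.003, 0.004, 0.001] len 4
[-5.0, 0.0, -8.1, 0.0, -0.01, 0.0] len 9
[-9.1, 0.0, -16.6, 0.0, -0.02, 0.0] len 19
[-12.4, 0.1, -25.6, 0.0, -0.03, 0.0] len 28
[-15.5, 0.2, -39.4, 0.0, -0.045, 0.0] len 42
[-16.6, 0.3, -53.6, 0.0, -0.06, 0.0] len 56
[-14.7, 0.5, -72.5, -0.0, -0.08, -0.0] len 74
[-10.2, 0.7, -88.0, -0.0, -0.097, -0.0] len 89
```

Converted, -8 mm is -1.6, 1.5 mm is 0.3, -0.06 rad is -0.3.

```bash
echo '[[-1,0.3,-1.6,0,0,0],[-1.8,0.3,-3.3,0,-0.1,0],[-2.5,0.3,-5.1,0,-0.15,0],[-3.1,0.3,-7.9,0,-0.225,0],[-3.3,0.3,-10.7,0,-0.3,0]]' | python3 nudge.py
echo '[[0.2,0,-1.8,0,-0.05,0],[0.4,0,-3.8,0,-0.1,0],[0.8,0,-5.6,0,-0.15,0],[1.2,0,-6.8,0,-0.2,0],[1.2,0,-6.8,0,-0.2,0]]' | python3 nudge.py
```

```text
clock: 3.4
eef_pos: [630.7, 147.5, 79.5]
eef_rot: [3.141, 0.663, -3.124]
wrist_force: [-1.1, 0.2, 1.3]
finger_gap: 21.5
finger_force: 25.0
clock: 3.9
eef_pos: [605.4, 147.0, 102.4]
eef_rot: [3.14, 0.704, -3.124]
wrist_force: [6.2, -2.0, 0.1]
finger_gap: 21.5
finger_force: 25.0
```

Converted, -120 mm is -24, -80 mm is -16.

```bash
echo '[[0,0,0,0,0,0],[0,0,0,0,0,0],[0,0,0,0,0,0]]' | python3 nudge.py 44
echo '[[0,0,-7,0,0,0],[0,0,-16,0,0,0],[0,0,-24,0,0,0],[0,0,-24,0,0,0]]' | python3 nudge.py
python3 - <<'E'
from h import *
p,d=snap("side","c6",(225,150,385,270),5)
plan([((500,145,240),rot(.7)),((480,80,230),rot(0,PSI))])
E
```

```text
clock: 4.2
eef_pos: [604.9, 147.0, 101.1]
eef_rot: [3.141, 0.701, -3.124]
wrist_force: [0.4, -0.4, -0.5]
finger_gap: 41.7
finger_force: 0.0
clock: 4.6
eef_pos: [527.0, 146.1, 197.2]
eef_rot: [3.138, 0.707, -3.125]
wrist_force: [0.8, -0.3, -0.6]
finger_gap: 43.7
finger_force: 0.0
[-8.1, -0.4, -52.0, 0.002, 0.005, -0.0] len 53
[22.6, -64.6, -6.0, -0.0, 0.7, 0.0] len 69
```

View pics/c6.png

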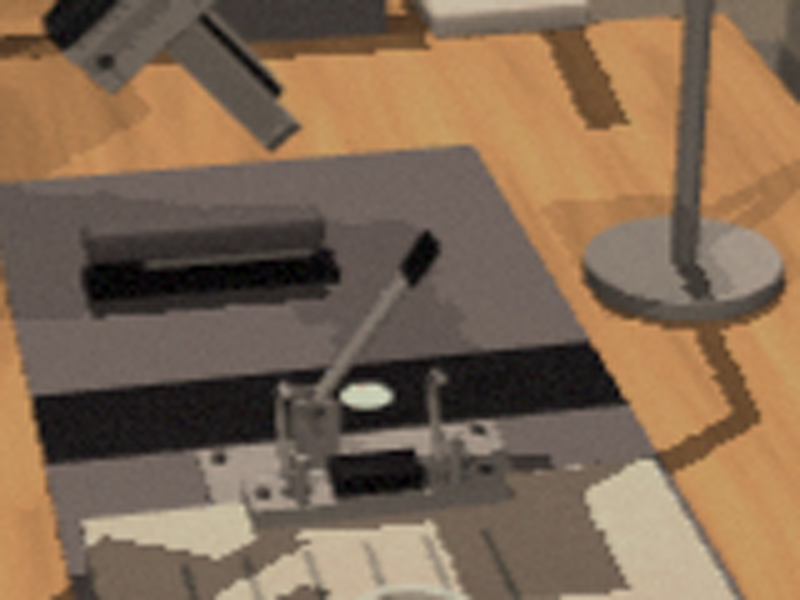

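The lever stands up at about 55° and the two ring arches are swung open. The punch is still on its posts, with the block at crop (378,472).

Converted, -52 mm is -10.4, -50 mm is -10.

```bash
echo '[[-1.6,0,-10,0,0,0],[-1.6,0,-10.4,0,0,0]]' | python3 nudge.py
python3 - <<'E'
from h import *
r=rot(.35); plan([((510,79,200),r),((564,79,100),r),((564,79,29),r)])
E
```

```text
clock: 4.85
eef_pos: [500.4, 145.4, 240.8]
eef_rot: [3.139, 0.705, -3.124]
wrist_force: [0.3, -0.4, -0.1]
finger_gap: 44.1
finger_force: 0.0
[20.0, -66.7, 36.4, 0.002, 0.355, -0.0] len 79
[-16.4, -1.0, 112.5, 0.0, 0.0, 0.0] len 114
[24.3, 0.0, 66.7, 0.0, 0.0, 0.0] len 71
```

```bash
echo '[[4,-13.3,7.3,0.01,1.775,0],[4,-13.3,7.3,0.01,1.775,0],[4,-13.3,7.3,0.01,1.775,0],[4,-13.3,7.3,0.01,1.775,0]]' | python3 nudge.py
echo '[[-1.2,0,8,0,0,0],[-2.4,-0.2,16,0,0,0],[-3.28,-0.2,22.5,0,0,0],[-3.28,-0.2,22.5,0,0,0]]' | python3 nudge.py
python3 - <<'E'
from h import *
r=rot(.35); plan([((564,79,45),r),((564,79,29),r)])
p,d=snap("side","c7",(245,190,365,280),6)
E
```

```text
clock: 5.25
eef_pos: [511.3, 77.4, 195.6]
eef_rot: [-3.14, 0.343, -3.127]
wrist_force: [0.7, 0.8, -0.8]
finger_gap: 43.9
finger_force: 0.0
clock: 5.65
eef_pos: [562.0, 78.7, 91.7]
eef_rot: [-3.14, 0.341, -3.123]
wrist_force: [-0.9, -0.9, 0.0]
finger_gap: 44.2
finger_force: 0.0
[13.8, 0.3, 44.7, -0.002, -0.009, 0.0] len 47
[5.5, 0.0, 15.0, 0.0, 0.0, 0.0] len 16
```

View pics/c7.png

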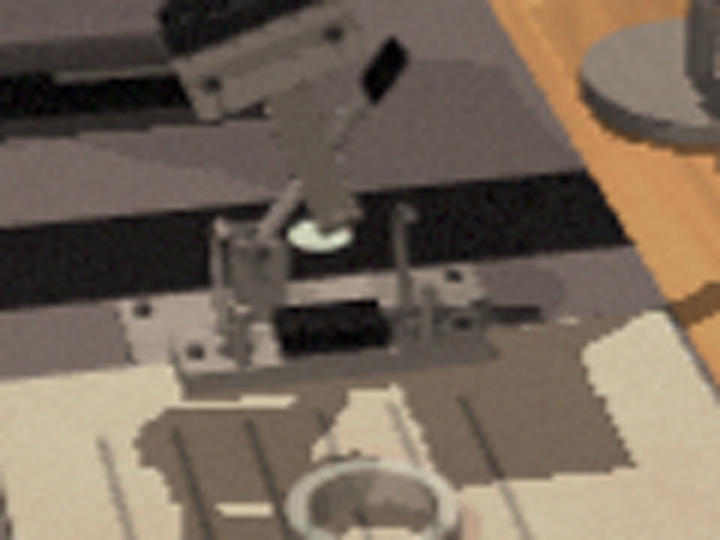

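The fingers are directly above the block at crop (333,328), and the gripper body is clear of the raised lever pad at (385,70).

Converted, 7 mm is 1.4, 59.7 mm is 11.94, -0.009 rad is -0.045.

```bash
echo '[[1.4,0,4.4,0,-0.025,0],[2.76,0.06,8.94,0,-0.045,0],[3.3,0.06,10.4,0,-0.045,0],[3.86,0.06,11.94,0,-0.045,0],[3.86,0.06,11.94,0,-0.045,0]]' | python3 nudge.py
echo '[[0,0,0,0,0,0],[0,0,0,0,0,0],[0,0,0,0,0,0],[0,0,0,0,0,0]]' | python3 nudge.py 14 35
```

```text
clock: 6.2
eef_pos: [565.5, 78.9, 34.3]
eef_rot: [-3.14, 0.356, -3.124]
wrist_force: [0.1, -0.4, -0.3]
finger_gap: 44.0
finger_force: 0.0
clock: 6.6
eef_pos: [566.0, 78.9, 34.7]
eef_rot: [-3.141, 0.357, -3.124]
wrist_force: [-3.4, 1.4, 6.8]
finger_gap: 24.5
finger_force: 35.0
```

Overlap on the block is only about 5 mm, so I'll open, go 5.5 mm deeper and regrip.

Converted, 5 mm is 1, 2 mm is 0.4.

```bash
echo '[[0,0,0,0,0,0],[0,0,0,0,0,0],[0.4,0,0.6,0,0,0],[0.5,0,1,0,0,0],[0.5,0,1,0,0,0]]' | python3 nudge.py 44
echo '[[0,0,0,0,0,0],[0,0,0,0,0,0],[0,0,0,0,0,0],[0,0,0,0,0,0]]' | python3 nudge.py 14 35
```

```text
clock: 7.1
eef_pos: [564.7, 78.8, 27.8]
eef_rot: [-3.14, 0.355, -3.124]
wrist_force: [0.2, 0.4, -0.3]
finger_gap: 43.8
finger_force: 0.0
clock: 7.5
eef_pos: [565.0, 78.8, 28.4]
eef_rot: [-3.14, 0.356, -3.124]
wrist_force: [-0.0, 0.1, -1.1]
finger_gap: 26.1
finger_force: 35.2
```

```bash
echo '[[-0.68,0,-1.88,0,0,0],[-1.72,0,-4.7,0,0,0],[-3.08,0,-8.46,0,0,0],[-4.8,0,-13.2,0,0,0],[-6.86,0,-18.8,0,0,0]]' | python3 nudge.py
echo '[[0,0,0,0,0,0]]' | python3 nudge.py
python3 - <<'E'
from h import *
r=rot(.35); plan([((540,-60,140),r),((512,-385,120),r),((512,-385,30),r),((512,-385,17.5),r)])
p,d=snap("side","c8",(205,110,365,230),5)
E
```

```text
clock: 8.0
eef_pos: [563.7, 78.9, 129.2]
eef_rot: [-3.14, 0.354, -3.124]
wrist_force: [0.8, 0.2, -1.8]
finger_gap: 25.2
finger_force: 35.2
clock: 8.1
eef_pos: [565.9, 79.1, 132.8]
eef_rot: [-3.141, 0.362, -3.124]
wrist_force: [0.5, 0.0, -1.8]
finger_gap: 25.6
finger_force: 35.2
[24.0, -138.6, -16.7, -0.001, 0.012, -0.0] len 142
[38.7, -324.4, 7.2, 0.0, 0.0, 0.0] len 327
[30.9, 0.0, 84.5, 0.0, 0.0, 0.0] len 90
[4.3, 0.0, 11.7, 0.0, 0.0, 0.0] len 12
```

View pics/c8.png

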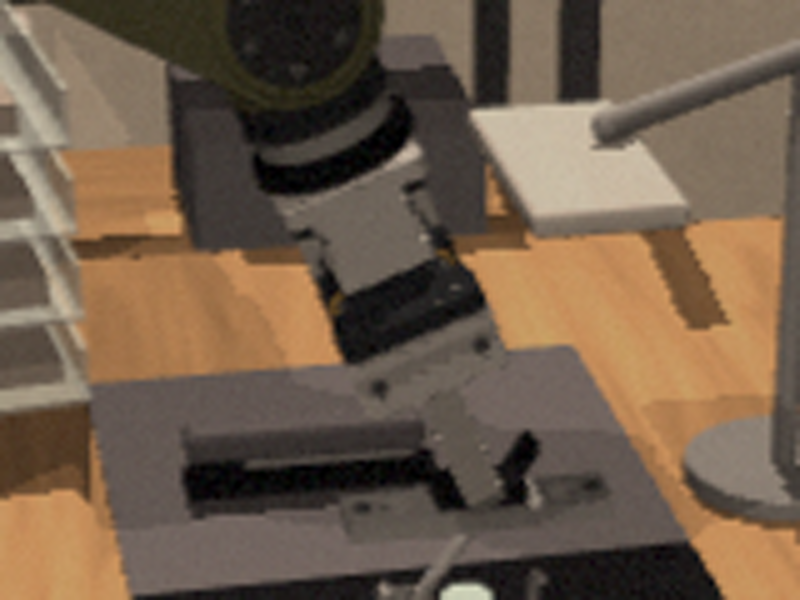

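The punch (crop 345–605, 505) is held level, above the posts and clear of the lever and the lamp.

Converted, 8 mm is 1.6, -178 mm is -35.6, 0.01 rad is 0.05.

```bash
echo '[[1.6,-5,-1.2,0,0.05,0],[3.2,-12,-2.4,0,0.05,0],[4.8,-20,-3.4,0,0.05,0],[4.8,-27.8,-3.4,0,0.05,0],[5.6,-35.6,-3.2,0,0.05,0]]' | python3 nudge.py
echo '[[1,-8,0.2,0,0,0],[2,-16,0.2,0,0,0],[3,-24,0.4,0,0,0],[4,-32,0.6,0,0,0],[5,-40,0.8,0,0,0]]' | python3 nudge.py
echo '[[0.8,-7,0.2,0,0,0],[1.6,-13,0.4,0,0,0],[2,-17,0.4,0,0,0],[2,-17,0.4,0,0,0],[2,-17,0.4,0,0,0]]' | python3 nudge.py
python3 - <<'E'
from h import *
r=rot(.35); plan([((512,-385,120),r),((512,-385,30),r),((512,-385,17.5),r)])
E
```

```text
clock: 8.65
eef_pos: [534.9, -101.0, 132.8]
eef_rot: [-3.141, 0.344, -3.124]
wrist_force: [-0.2, -0.5, -1.1]
finger_gap: 25.6
finger_force: 35.2
clock: 9.15
eef_pos: [515.8, -301.3, 120.1]
eef_rot: [3.141, 0.344, -3.125]
wrist_force: [-0.1, 0.5, -1.6]
finger_gap: 25.9
finger_force: 35.2
clock: 9.65
eef_pos: [511.4, -383.0, 116.2]
eef_rot: [-3.141, 0.339, -3.129]
wrist_force: [-0.7, 0.1, -2.8]
finger_gap: 25.7
finger_force: 35.2
[-1.8, -2.0, -3.4, -0.003, -0.011, -0.005] len 4
[30.9, 0.0, 84.5, 0.0, 0.0, 0.0] len 90
[4.3, 0.0, 11.7, 0.0, 0.0, 0.0] len 12
```

Converted, 81 mm is 16.2, 29.5 mm is 5.9, -0.015 rad is -0.075.

```bash
echo '[[1.8,0,4.8,0,-0.075,0],[3.6,0,9.6,0,-0.075,0],[5.2,0,14,0,-0.075,0],[5.9,0,16.2,0,-0.075,0],[5.9,0,16.2,0,-0.075,0]]' | python3 nudge.py
echo '[[0,0,0,0,0,0]]' | python3 nudge.py
```

```text
clock: 10.15
eef_pos: [522.2, -375.9, 35.5]
eef_rot: [-3.132, 0.329, 3.137]
wrist_force: [-0.0, 0.4, -1.9]
finger_gap: 25.4
finger_force: 35.2
clock: 10.25
eef_pos: [522.8, -377.2, 37.8]
eef_rot: [-3.13, 0.332, 3.137]
wrist_force: [-1.0, 0.6, -2.1]
finger_gap: 25.9
finger_force: 35.2
```

```bash
python3 - <<'E'
from h import *
s=manip.read_state(); print(s["joints"].round(3)); r=rot(.35); print(s["eef_rot"],now()[1].as_matrix().round(3))
E
```

```text
[-0.774  0.561  1.61   0.327  0.746 -2.554]
[-3.1296111   0.3318017   3.13681708] [[-0.945  0.009  0.326]
 [ 0.005  1.    -0.014]
 [-0.326 -0.011 -0.945]]
```

Joint 6 is at its limit. I'll turn the tool about the vertical by -0.2 rad, which is fine inside the tray, before lowering further.

```bash
echo '[[0,0,0,0.165,0,0.47],[0,0,0,0.33,0,0.945],[0,0,0,0.33,0,0.945]]' | python3 nudge.py
python3 - <<'E'
from h import *
s=manip.read_state(); print(s["joints"].round(3)); r=rot(.355,PSI-.2); plan([((515,-382,32),r),((515,-382,24),r),((515,-382,17.5),r)])
E
```

```text
clock: 10.55
eef_pos: [522.9, -377.2, 38.4]
eef_rot: [-3.129, 0.335, 2.935]
wrist_force: [0.1, -0.5, -2.7]
finger_gap: 25.8
finger_force: 35.2
[-0.749  0.542  1.64   0.255  0.679 -2.287]
[8.5, -6.2, 3.9, -0.021, -0.02, -0.023] len 11
[2.8, -0.0, 7.5, 0.0, 0.0, 0.0] len 8
[2.3, -0.0, 6.1, 0.0, 0.0, 0.0] len 6
```

Converted, 11.4 mm is 2.28, 11.3 mm is 2.26, -0.021 rad is -0.105.

```bash
echo '[[0.8,-0.6,0.4,-0.05,-0.05,-0.06],[1.7,-1.2,0.8,-0.105,-0.1,-0.115],[2,-1.2,1.6,-0.105,-0.1,-0.115],[2.26,-1.2,2.28,-0.105,-0.1,-0.115],[2.26,-1.2,2.28,-0.105,-0.1,-0.115]]' | python3 nudge.py
echo '[[0.2,0,0.56,0,0,0],[0.2,0,0.56,0,0,0]]' | python3 nudge.py
python3 - <<'E'
from h import *
s=manip.read_state(); print(s["joints"].round(3),s["wrist_force"]); p,d=snap("side","c9",(235,300,405,430),4.5)
E
```

```text
clock: 11.05
eef_pos: [514.4, -381.8, 22.4]
eef_rot: [3.141, 0.353, 2.961]
wrist_force: [-0.3, 0.2, -1.6]
finger_gap: 25.6
finger_force: 35.2
clock: 11.25
eef_pos: [514.5, -381.7, 19.4]
eef_rot: [3.141, 0.353, 2.961]
wrist_force: [-1.0, -0.5, -1.8]
finger_gap: 25.5
finger_force: 35.2
[-0.778  0.567  1.661  0.33   0.645 -2.407] [-0.97660179 -0.47441184 -1.81488055]
```

View pics/c9.png

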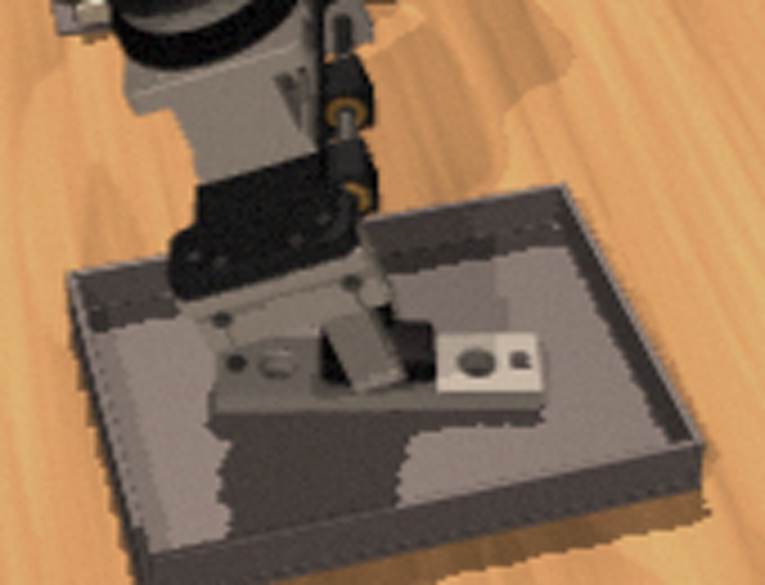

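The punch is in the tray, level and just above the floor, with its bar at crop (215–545, 370). I'll lower it in small steps until it touches.

```bash
echo '[[0.07,0,0.19,0,0,0],[0.07,0,0.19,0,0,0]]' | python3 nudge.py
echo '[[0.07,0,0.19,0,0,0],[0.07,0,0.19,0,0,0]]' | python3 nudge.py
echo '[[0.07,0,0.19,0,0,0],[0.07,0,0.19,0,0,0]]' | python3 nudge.py
```

```text
clock: 11.5
eef_pos: [514.4, -381.9, 18.6]
eef_rot: [3.141, 0.353, 2.961]
wrist_force: [0.1, -0.0, -2.0]
finger_gap: 25.7
finger_force: 35.2
clock: 11.7
eef_pos: [514.4, -381.9, 17.6]
eef_rot: [3.141, 0.353, 2.961]
wrist_force: [-0.6, 0.2, -2.2]
finger_gap: 25.3
finger_force: 35.2
clock: 11.9
eef_pos: [514.6, -382.1, 17.4]
eef_rot: [3.141, 0.354, 2.961]
wrist_force: [-3.9, 3.5, 5.3]
finger_gap: 25.7
finger_force: 35.2
```

Converted, -150 mm is -30, -103 mm is -20.6.

```bash
echo '[[0,0,0,0,0,0],[0,0,0,0,0,0],[0,0,0,0,0,0],[0,0,0,0,0,0]]' | python3 nudge.py 44
echo '[[-1.4,0,-4,0,0,0],[-4,0,-11.2,0,0,0],[-7.4,0,-20.6,0,0,0],[-10.8,0,-30,0,0,0],[-10.8,0,-30,0,0,0]]' | python3 nudge.py
python3 - <<'E'
from h import *
p,d=manip.camera("side"); p2,d2=manip.camera("top"); W=world("top",d2)
v,u=np.mgrid[:480,:640]; m=(u>455)&(u<548)&(v>235)&(v<340)&(d2>0)&(W[...,2]>9)&(W[...,2]<35)
print(manip.read_state()["joints"].round(3)); 
a=p[300:430,235:405,::-1]; b=p2[225:345,450:560,::-1]
a=cv2.resize(a,(510,390)); b=cv2.resize(b,(280,305)); o=np.zeros((390,795,3),np.uint8);o[:,:510]=a;o[:305,512:792]=b;cv2.imwrite("pics/c10.png",o)
q=now()[0]; r=rot(.7); 
plan([((490,-200,240),rot(.5)),((500,145,240),r)])
E
```

```text
clock: 12.3
eef_pos: [514.4, -382.0, 16.6]
eef_rot: [3.141, 0.353, 2.961]
wrist_force: [0.5, 1.0, -0.4]
finger_gap: 43.9
finger_force: 0.0
clock: 12.8
eef_pos: [515.0, -383.5, 183.9]
eef_rot: [-3.135, 0.363, 2.963]
wrist_force: [-0.3, -0.0, -0.0]
finger_gap: 43.9
finger_force: 0.0
[-0.78   0.356  1.556  0.243  0.947 -2.285]
[30.3, 174.8, -78.6, -0.083, -0.145, -0.181] len 194
[-14.2, 344.8, 7.8, 0.0, -0.2, 0.0] len 345
```

View pics/c10.png

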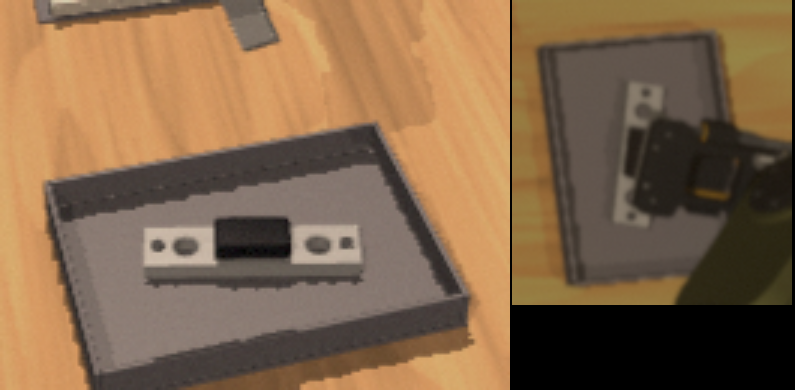

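The punch lies flat and right way up on the tray floor (side crop 145–362, 250), and it is released. Now back to the lever.

The rows are not in the units I measure in: shifts go in units of 5 mm and turns go in units of 0.2 rad. I convert before sending: -50 mm is -10, 40 mm is 8, -0.181 rad is -0.905.

```bash
echo '[[1.6,8,-5,-0.1,-0.15,-0.2],[3,17,-10,-0.25,-0.4,-0.5],[4.6,26,-14,-0.415,-0.725,-0.905],[6,35,-15.8,-0.415,-0.725,-0.905],[6,35,-15.8,-0.415,-0.725,-0.905]]' | python3 nudge.py
echo '[[-0.6,10,0.4,0,-0.25,0],[-1,20,0.6,0,-0.5,0],[-1.6,30,0.8,0,-0.75,0],[-2,40,1,0,-1,0],[-2.4,50,1.2,0,-1,0]]' | python3 nudge.py
python3 - <<'E'
from h import *
plan([((500,146,240),rot(.7)),((527,146.5,197),rot(.7)),((605,147,101.5),rot(.7))])
E
```

```text
clock: 13.4
eef_pos: [489.4, -195.9, 239.5]
eef_rot: [3.139, 0.499, -3.122]
wrist_force: [0.1, -1.2, -0.5]
finger_gap: 44.1
finger_force: 0.0
clock: 13.9
eef_pos: [497.6, 40.6, 238.3]
eef_rot: [3.139, 0.696, -3.124]
wrist_force: [2.0, -1.3, 1.0]
finger_gap: 43.7
finger_force: 0.0
[-4.3, 105.3, 1.6, 0.002, -0.004, -0.001] len 105
[7.0, 0.0, 50.3, 0.0, 0.0, 0.0] len 51
[1.9, -0.9, 123.3, 0.0, 0.0, 0.0] len 123
```

```bash
echo '[[-0.6,10,0,0,0,0],[-0.8,19.4,0,0,0,0],[-0.8,19.4,0,0,0,0],[-0.8,19.4,0,0,0,0]]' | python3 nudge.py
python3 - <<'E'
from h import *
plan([((527,147,197),rot(.7)),((605,147,101.5),rot(.7))])
d=manip.camera("top")[1]; W=world("top",d); v,u=np.mgrid[:480,:640]
m=(u>255)&(u<285)&(v>225)&(v<275)&(d>0)&(W[...,2]>95)&(W[...,2]<160); print(m.sum(),W[m].mean(0),W[m].min(0),W[m].max(0))
E
```

```text
clock: 14.3
eef_pos: [499.8, 137.3, 241.1]
eef_rot: [3.141, 0.694, -3.121]
wrist_force: [-0.0, -0.1, -0.6]
finger_gap: 44.4
finger_force: 0.0
[7.1, 9.1, 51.5, 0.002, -0.006, 0.002] len 53
[1.9, -1.4, 123.3, 0.0, 0.0, 0.0] len 123
119 [595.0293512  145.89613385 115.17753415] [578.79980411 135.84102353  95.01044   ] [607.67072081 157.06625757 131.94712975]
```

Converted, 115 mm is 23, 9 mm is 1.8, -0.006 rad is -0.03.

```bash
echo '[[0.8,1.8,8,0,-0.03,0],[1.4,1.8,16,0,-0.03,0],[1.6,1.8,23,0,-0.03,0],[1.8,1.8,28,0,-0.03,0],[1.8,1.8,28,0,-0.03,0]]' | python3 nudge.py
python3 - <<'E'
from h import *
plan([((605,147,101.5),rot(.7))])
E
```

```text
clock: 14.85
eef_pos: [582.7, 143.8, 125.8]
eef_rot: [-3.141, 0.697, -3.126]
wrist_force: [-1.1, -0.4, -1.1]
finger_gap: 44.1
finger_force: 0.0
[-1.5, 2.8, 33.0, -0.002, -0.003, -0.002] len 33
```

```bash
echo '[[-0.2,0.56,3,0,-0.015,0],[-0.3,0.56,5.4,0,-0.015,0],[-0.3,0.56,6.4,0,-0.015,0],[-0.3,0.56,6.4,0,-0.015,0]]' | python3 nudge.py
echo '[[0,0,0,0,0,0],[0,0,0,0,0,0],[0,0,0,0,0,0],[0,0,0,0,0,0],[0,0,0,0,0,0]]' | python3 nudge.py 10 45
python3 - <<'E'
from h import *
p,r0=now(); g=p+r0.apply([0,0,-18.8]); print("grasp",g,np.arctan2(g[2]-38,g[0]-541.6),np.hypot(g[2]-38,g[0]-541.6))
a=tcp([541.6+95*np.cos(.95),147,38+95*np.sin(.95)],rot(.7))
for t in (.85,.7,.55,.4,.3,.2,.1,0,-.02):
    r=rot(.6+.1*t/.95);plan([(tcp([541.6+95*np.cos(t),147,38+95*np.sin(t)],r),r)],(a,rot(.7)))
E
```

```text
clock: 15.25
eef_pos: [604.4, 148.5, 106.4]
eef_rot: [3.141, 0.705, -3.125]
wrist_force: [-0.1, 0.4, -1.1]
finger_gap: 43.7
finger_force: 0.0
clock: 15.75
eef_pos: [604.6, 147.4, 106.8]
eef_rot: [-3.14, 0.705, -3.126]
wrist_force: [-0.8, -17.4, 6.5]
finger_gap: 21.3
finger_force: 45.0
grasp [592.43979858 147.18775191 121.08459081] 1.0216697887330017 97.40500167024594
[-1.7, -0.1, 9.3, 0.0, 0.011, 0.0] len 9
[-2.5, -0.3, 23.5, -0.0, 0.026, 0.0] len 24
[-1.1, -0.5, 37.7, 0.0, 0.042, 0.0] len 38
[2.4, -0.6, 51.5, 0.0, 0.058, -0.0] len 52
[5.8, -0.6, 60.5, -0.0, 0.068, -0.0] len 61
[10.2, -0.7, 69.0, -0.0, 0.079, 0.0] len 70
[15.3, -0.7, 77.1, -0.0, 0.089, -0.0] len 79
[21.3, -0.7, 84.6, 0.0, 0.1, 0.0] len 87
[22.5, -0.7, 86.0, 0.0, 0.102, 0.0] len 89
```

Converted, -2 mm is -0.4, 2 mm is 0.4, 0.042 rad is 0.21.

```bash
echo '[[0,-0.4,0.4,0,0,0],[-0.34,-0.4,1.8,0,0.05,0],[-0.5,-0.46,3.6,0,0.1,0],[-0.5,-0.46,5.2,0,0.15,0],[-0.2,-0.5,7.5,0,0.21,0]]' | python3 nudge.py
python3 - <<'E'
from h import *
p,r0=now(); g=p+r0.apply([0,0,-18.8]); print("grasp",g,np.arctan2(g[2]-38,g[0]-541.6),np.hypot(g[2]-38,g[0]-541.6))
E
```

```text
clock: 16.25
eef_pos: [630.7, 147.6, 80.3]
eef_rot: [3.14, 0.667, -3.125]
wrist_force: [-4.6, -0.8, 11.0]
finger_gap: 20.9
finger_force: 45.0
grasp [619.12448984 147.33166485  95.07059842] 0.6345859307470836 96.26577651811664
```

```bash
echo '[[0.56,0,2.8,0,0.075,0],[1.16,0,4.66,0,0.125,0],[1.98,0,6.4,0,0.175,0],[2.92,0,8.06,0,0.225,0],[4.06,0,9.6,0,0.275,0]]' | python3 nudge.py
echo '[[0,0,0,0,0,0],[0,0,0,0,0,0]]' | python3 nudge.py
python3 - <<'E'
from h import *
p,r0=now(); g=p+r0.apply([0,0,-18.8]); print("grasp",g,np.arctan2(g[2]-38,g[0]-541.6),np.hypot(g[2]-38,g[0]-541.6))
E
```

```text
clock: 16.75
eef_pos: [645.3, 148.0, 30.1]
eef_rot: [3.139, 0.613, -3.125]
wrist_force: [9.7, -1.0, 4.9]
finger_gap: 21.3
finger_force: 45.0
clock: 16.95
eef_pos: [645.1, 148.0, 29.9]
eef_rot: [3.139, 0.613, -3.125]
wrist_force: [10.8, 0.2, 0.5]
finger_gap: 21.4
finger_force: 45.0
grasp [634.30476803 147.7234817   45.25984017] 0.07815190035961418 92.98859766431697
```

Converted, -225 mm is -45, -175 mm is -35.

```bash
echo '[[0,0,0,0,0,0],[0,0,0,0,0,0],[0,0,0,0,0,0],[0,0,0,0,0,0]]' | python3 nudge.py 44
echo '[[0,0,-6,0,0,0],[0,0,-15,0,0,0],[0,0,-25,0,0,0],[0,0,-35,0,0,0],[0,0,-45,0,0,0]]' | python3 nudge.py
python3 - <<'E'
from h import *
v,u=np.mgrid[:480,:640]
def comp(n):
    P,D=manip.camera(n); p0=cv2.imread(f"pics/{n}0.png")[:,:,::-1]; return P,D,p0
P,d2,p0=comp("side"); a=np.abs(P.astype(int)-p0).sum(2)
m=(u>270)&(u<350)&(v>220)&(v<258); print("side lever region changed px",(m&(a>90)).sum(), "file-wide tape",((u>290)&(u<325)&(v>265)&(v<292)&(a>90)).sum(),"mug",((u>415)&(u<468)&(v>308)&(v<372)&(a>90)).sum(),"stapler",((u>238)&(u<295)&(v>188)&(v<212)&(a>90)).sum())
c=np.hstack([p0[195:265,255:355],P[195:265,255:355]])
W=world("side",d2); q=m&(d2>0); print("max z lever region",np.percentile(W[q][:,2],[95,99,100]))
s=manip.read_state();print(s["eef_pos"],s["wrist_force"])
E
```

```text
clock: 17.35
eef_pos: [643.1, 147.7, 27.9]
eef_rot: [3.14, 0.608, -3.124]
wrist_force: [-1.0, 0.2, 0.1]
finger_gap: 43.7
finger_force: 0.0
clock: 17.85
eef_pos: [513.1, 145.1, 213.9]
eef_rot: [3.14, 0.608, -3.124]
wrist_force: [1.1, 0.1, 1.0]
finger_gap: 44.3
finger_force: 0.0
side lever region changed px 430 file-wide tape 0 mug 0 stapler 0
max z lever region [39.28053329 48.3047946  58.65082514]
[512.37644385 145.73899278 221.86179635] [ 4.09237026  1.23968167 10.17699061]
```

```bash
echo '[[0,0,-1,0,0,0],[0,0,-1,0,0,0],[0,0,-1,0,0,0]]' | python3 nudge.py
python3 - <<'E'
from h import *
for n,(x0,y0,x1,y1) in (("top",(262,228,312,300)),("side",(270,222,350,258))):
    P,D=manip.camera(n); p0=cv2.imread(f"pics/{n}0.png")[:,:,::-1]
    a=np.abs(P.astype(int)-p0).sum(2)[y0:y1,x0:x1]>110
    print(n); print("\n".join("".join(".#"[k] for k in r) for r in a[::2]))
    W=world(n,D)
    if n=="top": print("pad",W[230:240,266:275].reshape(-1,3).mean(0), (W[230:240,266:275,2]).round(0).min(),W[234:240,268:274,2].max())
s=manip.read_state();print(s["wrist_force"],np.abs(s["qd"]).max())
E
```

```text
clock: 18.2
eef_pos: [511.8, 144.9, 215.1]
eef_rot: [3.141, 0.606, -3.124]
wrist_force: [-1.2, -0.0, 0.3]
finger_gap: 44.1
finger_force: 0.0
topTraceback (most recent call last):
  File "<stdin>", line 5, in <module>
  File "<stdin>", line 5, in <genexpr>
  File "<stdin>", line 5, in <genexpr>
TypeError: string indices must be integers, not 'numpy.bool'
```

```bash
python3 - <<'E'
from h import *
for n,(x0,y0,x1,y1) in (("top",(262,228,312,300)),("side",(270,222,350,258))):
    P,D=manip.camera(n); p0=cv2.imread(f"pics/{n}0.png")[:,:,::-1]
    a=np.abs(P.astype(int)-p0).sum(2)[y0:y1,x0:x1]>110
    print(n); print("\n".join("".join(".#"[int(k)] for k in r) for r in a[::2]))
    W=world(n,D)
    if n=="top": print("pad",W[234:240,268:274].reshape(-1,3).mean(0))
E
```

```text
top
..................................................
..................................................
..................................................
..................................................
..................................................
..................................................
..................................................
....................................###...........
..................................................
..................................................
..................................................
..................................................
..................................................
..................................................
.................................#########........
................................#################.
................................##################
................................##################
................................##################
................................##################
.................................#################
.........................
[... 1547 characters left out ...]
##########..........................................
.....................##################.........................................
.....................############.#####.........................................
.......###.#....#####.###################.......................................
......###.#.......######################........................................
...###..#.........######################........................................
....##########..#########################.......................................
.....##########..#######################........................................
.....##########.................................................................
```

Apart from the missing punch, the lever, pad and rings match the starting pictures, and so do the tape, mug and stapler.

```bash
python3 -c "
from cell import manip
print(manip.sign_off())"
```

```text
the job is handed in; nothing more can be done
None
```

I opened the rings with the lever, laid the punch flat and right way up on the tray floor, and shut the lever and rings again. No bump was felt, and the mug, stapler and tape look unmoved in the final pictures; I handed the job in but was shown no verdict.

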